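# Set a root sample up under the inspection magnifier

## Robot

A 6-joint arm with a two-finger parallel gripper is mounted at the origin on the work surface. World frame = base frame: x ahead of the robot, y to its left, z up, the work surface at z = 0. Lengths are in mm, angles in rad, forces in N, time in s.
With the tool pointing down it reaches from about 325 to 875 mm from the base axis. Payload 4.4 kg.
Tool frame: the origin (TCP) lies on the centre line of the jaws, within the pads' length; the fingertips stand ahead of it and the grasp point (between the pads) lies 6 mm ahead of it (ctrl.tcp_to_tips is the z of the fingertips in the tool frame, in mm); z points along the fingers, y is the direction in which the jaws open and shut (so a half turn about z gives the same grasp; the last joint's range is limited). The gripper opens to 85 mm and grips with 20 to 120 N. Pads are 22 mm wide; open, the fingers measure 114 mm over their backs; the gripper's body (76 mm by 85 mm) begins 54 mm behind the grasp point. The pads swing forward as they close: fully open they stand 13 mm farther back than shut.
Start: joints at [1.099, 0.207, 1.542, -0, 1.393, -0.15], TCP at [181.322, 545.665, 256.282] pointing down, gripper open.
Joint ranges: [-2.73, 2.73], [-0.86, 2.22], [0.23, 2.46], [-1.11, 4.25], [0.08, 2.63], [-2.82, 2.82]. Speed limits (rad/s): [2.79, 2.79, 3.14, 3.14, 3.14, 3.14].

## Interface

Orientations are given as a 3x3 rotation matrix whose columns are the frame's x, y, z axes.
In Python, from plant import ctrl, sensors, optics gives the robot as it stands. Calls block until the motion is done:
- ctrl.move_ptp(position, orientation): joint-space move of the TCP to a pose.
- ctrl.move_l(position, rot=None, vel=150, threshold=None): straight line of the TCP; rot=None keeps the orientation; vel is the mean speed in mm/s. With threshold (N) it stops when the force on the tool has changed by that much, and returns True; else False.
- ctrl.set_joints(angles): joint-space move.
- ctrl.gripper_to(opening, force=None): finger opening in mm; force is the grip in N (None keeps the last); returns when the fingers have stopped.
- ctrl.hold(seconds).
- ctrl.solve_ik(position, orientation): joint angles nearest the present ones, or None.
- sensors.read_state(): the state.
- optics.grab_frame(name): name is "scene" or "top" or "wrist"; returns (picture, depth): 384x512x3 uint8, red, green, blue; 384x512 float32, mm along the optical axis (not along the pixel's ray), 0 where there is no reading.
- optics.camera_params(name): a dict with "mtx" (3x3 intrinsics, pixels), "R" (3x3) and "t" (3): a world point X has camera coordinates R X + t; the wrist camera has in their place "T_tool_cam" (4x4, takes a point from camera to tool coordinates, whose origin is the TCP and whose axes are the flange's). Camera axes: x right, y down, z forward; pixel columns grow to the right and rows downward; lengths in mm; the calibration is good to about 2 mm. A picture is of the moment at which its call begins: read the wrist's pose just before it. camera_params takes no time and is no camera call.
A pose or a line that the arm cannot do raises ctrl.MotionError and nothing moves.
- ctrl.finish_job(): hands the job in, once; it reports no verdict.
The state is a dict: "t": time; "q": joint angles; "qvel": joint speeds; "tau": joint torques, N m; "eef_pos": TCP position; "eef_rot": TCP orientation; "force": force on the tool from outside, world axes, zero at the start; "wrist_torque": the same for the moment, N m; "grip_width": finger opening in mm.
Only numpy, scipy, OpenCV 4.12 (cv2) and the standard library are available. Lean on these libraries where they do the work, as an engineer would, in place of code of your own. Each camera call takes 0.05 s, during which the arm holds its last target.

## Task

Get the dish of orange root slices ready for inspection: swing the stand's finger open, slide the dish along the plate (without lifting or tipping it) until it sits centred on the mark against both fixed stops, and swing the finger back against the dish so that it is held. Swing the magnifier over so that its lens is centred above the dish, and switch the lamp on by pressing down the green-marked end of the rocker; the order of these last two does not matter. Leave the dish of green leaves, the brown bottle, the white jar and the spatula where they are.

Things in the scene. Friction and masses are not known exactly. Their poses are not given: they have to be found in the camera images.
- stand: Fixed inspection stand: a grey plate 280 mm (its x) by 480 mm (its y), top 20 mm above the bench. Origin at the centre of the plate's underside; z up; x points roughly away from the robot, y to its left; turned by up to 0.2 rad. Directions below are in this frame. The two dishes start in its -y half, some 240 mm in -y from the mark; only the finger stands in between.
- mark (a point): Centre of the round white target with a black cross, on the plate's top, 20 mm in +x and 120 mm in +y from the stand's origin. Two fixed stops (black posts 12 mm across, 19 mm tall, steel-capped) stand at (+39, +33) and (-39, +33) mm from it. A dish pushed in from the -y side until it touches both is centred on the mark to about 1 mm.
- root_dish_center (a point): The dish to be inspected: lidded round glass dish holding orange root slices with yellow hearts, 90 mm across, 20 mm high, about 100 g, loose, flat on the plate. Point at its centre, half-way up. Too wide for most grippers to grasp; push it low at its side, for instance with two parted fingertips.
- leaf_dish_center (a point): Another loose dish of the same size, holding green leaves; to be left alone. Point at its centre, half-way up. The two dishes stand side by side, about 115 mm apart in the stand's x; which one is nearer to the robot varies.
- finger (a joint): Angle of the swing finger (rad): 0 = closed, touching a dish centred on the mark (-0.05 without dish); grows as it opens, to 2.3, anticlockwise from above: at 0 it points along the stand's -x across the dish's way to the mark, at 1.57 along -y. It starts nearly closed and blocks that way; from 1.9 it is clear. Stays where left; 0.5 N at the knob moves it.
- finger_pivot (a point): Vertical hinge axis of the finger, on the plate's top; 70 mm in +x and 50 mm in -y from the mark.
- finger_knob (a point): Upright black round knob at the finger's free end, 14 mm across, 100 mm from the pivot axis. The point lies 40 mm above the plate's top; the knob reaches from 16 to 54 mm above the plate, the finger's aluminium bar (10 mm wide) from 4 to 16 mm. It can be pinched from above.
- magnifier (a joint): Angle of the magnifier's arm about its post (rad): 0 = fully parked to the +y side, grows anticlockwise seen from above; 1.571 = lens centred above the mark; it can overshoot to 1.85. Stays where it is left (about 0.6 N at the knob moves it).
- magnifier_post (a point): Axis of the magnifier's steel post (16 mm thick) at the plate's top; 85 mm in +x and 75 mm in +y from the mark. The post and its hub reach 127 mm above the plate.
- lens_center (a point): Centre of the round magnifier lens in its white lamp ring (110 mm across, 14 mm thick, from 105 to 119 mm above the plate), 113 mm from the post's axis.
- lens_knob (a point): Upright black round knob on the outer edge of the ring, opposite the post, 14 mm across, 175 mm from the post's axis. The point lies 139 mm above the plate's top; the knob reaches from 119 to 155 mm above the plate. It can be pinched from above.
- lamp_switch (a joint): Rocker switch angle (rad): 0 = off (green-marked +y end up), 0.4 = fully on (that end down). Stays where it is left; about 3 N on the green end moves it.
- switch_end (a point): Point on top of the rocker's raised, green-marked end, 21 mm in +y from its hinge line, about 46 mm above the bench when off, 8 mm lower when on. White rocker 30 mm (x) by 60 mm (y) on a black housing, at 70 mm in -x and 195 mm in +y from the stand's origin.
- tincture_center (a point): Loose brown bottle with black cap, 60 mm across, 125 mm tall, on the bench to the right of the stand; leave alone. Point half-way up.
- jar_center (a point): Loose white jar, 68 mm across, 60 mm tall, on the bench to the left of the stand; leave alone. Point half-way up.
- spatula: Loose steel sample spatula 172 mm long, 6 mm thick, with a flat blade at each end, lying on the bench beyond the stand; leave alone. Origin under its middle.
There are look-alikes about, which are no part of the job. Leave any blue or turquoise look-alike of the part that bears root_dish_center alone.

How it is judged (in metres and radians):
On the way, in this order (a step that is already met when the one before it is completed fails the run):
1. the finger is swung open, clear of the dish's way (value of joint finger above 1.2 rad), for 0.1 s.
2. the root dish sits on the mark against the stops and the finger is closed on it (horizontal distance between root_dish_center and mark below 0.004 m and value of joint finger below 0.06 rad), for 0.2 s.
At the end, for the whole second after the job is handed in: The root dish stands flat on the plate with its centre within 4 mm of the mark, the finger is within 0.06 rad of closed (so touching or nearly touching the dish), the lens is at rest and centred above the mark to within 15 mm, and the lamp rocker is pressed over by more than 0.3 rad (all of step 2 and z of root_dish_center in the frame of stand below 0.034 m and horizontal distance between lens_center and mark below 0.015 m and value of joint lamp_switch above 0.3 rad and velocity of joint magnifier between -0.05 and 0.05 rad/s).
It fails at once if the root dish is lifted more than 15 mm off the plate, or tipped by more than 20 degrees (z of root_dish_center in the frame of stand above 0.045 m or angle between root_dish_center's own z axis and vertical above 0.35 rad).
It fails at once if the leaf dish is moved more than 20 mm (distance of leaf_dish_center from where it was at the start of the episode above 0.02 m).
It fails at once if the brown bottle, the jar or the spatula is moved more than 20 mm (distance of any of tincture_center, jar_center, spatula from where it was at the start of the episode above 0.02 m).
It also fails if it takes over 72 s, if anything falls off the work surface, if the arm or the gripper's body presses on something with over 40 N, if the wrist force passes 120 N, or if a joint passes its speed limit or range.

## Working session

There is one attempt and no reset: what is moved stays moved. The work goes in short steps, each a Python script; the robot and the scene stay as the last script left them, time stands still between calls to the robot, and variables do not carry over. Pictures are saved under pics/ and viewed, and the job is handed in when it is done.

```bash
ls; mkdir -p pics
python3 - <<'E'
from plant import ctrl,sensors,optics
import cv2
print(sensors.read_state()); print(ctrl.tcp_to_tips)
for n in ["scene","top"]:
    p,d=optics.grab_frame(n); cv2.imwrite(f"pics/{n}0.png",p[:,:,::-1]); 
    import numpy as np; np.save(f"pics/{n}0.npy",d); print(n,optics.camera_params(n))
E
```

```text
pics
{'t': 0.0, 'q': array([ 1.09949285e+00,  2.07479148e-01,  1.54297131e+00, -2.99708436e-05,
        1.39349232e+00, -1.50488936e-01]), 'qvel': array([ 1.69269069e-03, -6.03738451e-04, -1.96778102e-03,  1.32589395e-03,
       -9.05034620e-05,  7.64352425e-04]), 'tau': array([ 3.93095515e-04, -3.83028066e+01, -2.91601110e+01, -2.10999501e-04,
        1.05062651e-02,  2.66797724e-05]), 'eef_pos': array([181.00836839, 545.02105861, 255.08387938]), 'eef_rot': array([[-9.48980384e-01,  3.15333391e-01, -1.04078376e-03],
       [ 3.15334943e-01,  9.48978099e-01, -2.10730032e-03],
       [ 3.23178839e-04, -2.32798216e-03, -9.99997238e-01]]), 'force': array([-0.15258602, -0.50565104, -0.08309642]), 'wrist_torque': array([ 0.01905594, -0.02387156, -0.05250631]), 'grip_width': 85.27847601935203}
25.0
scene {'mtx': array([[416.81883283,   0.        , 252.98299137],
       [  0.        , 416.81883283, 197.83357168],
       [  0.        ,   0.        ,   1.        ]]), 'R': array([[-0.77080529,  0.63704529, -0.00570151],
       [ 0.54143439,  0.65035036, -0.5328163 ],
       [-0.33572014, -0.41378461, -0.84621173]]), 't': array([ 469.799467  , -270.28115935, 1452.10289083])}
top {'mtx': array([[457.19664356,   0.        , 261.08582621],
       [  0.        , 457.19664356, 202.59411472],
       [  0.        ,   0.        ,   1.        ]]), 'R': array([[-1.03577688e-01, -9.94621366e-01,  1.82662798e-05],
       [-9.73111365e-01,  1.01333885e-01, -2.06847083e-01],
       [ 2.05732677e-01, -2.14425178e-02, -9.78373285e-01]]), 't': array([  47.2309518 ,  635.18546714, 1318.33580629])}
```

View pics/scene0.png

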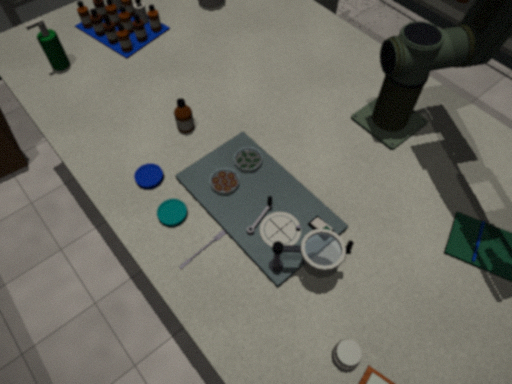

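View pics/top0.png

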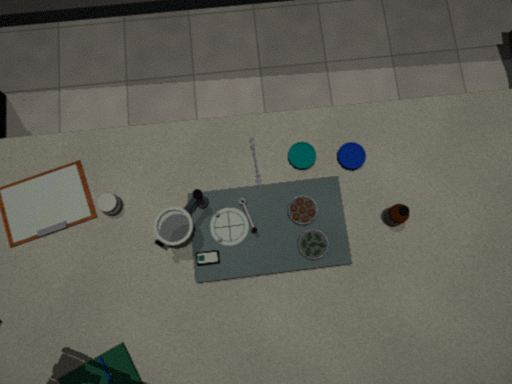

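```bash
cat > h.py <<'E'
import numpy as np,cv2
from plant import ctrl,sensors,optics
def proj(n,X):
    c=optics.camera_params(n); X=np.atleast_2d(X); p=(c['R']@X.T).T+c['t']; q=(c['mtx']@p.T).T; return q[:,:2]/q[:,2:]
def back(n,uv,z):
    c=optics.camera_params(n); uv=np.atleast_2d(uv).astype(float)
    r=(c['R'].T@np.linalg.inv(c['mtx'])@np.c_[uv,np.ones(len(uv))].T).T; C=-c['R'].T@c['t']
    return C+r*((z-C[2])/r[:,2])[:,None]
E
python3 - <<'E'
import cv2,numpy as np
from h import *
p=cv2.imread('pics/top0.png')
c=p[120:300,130:420]
c=cv2.resize(c,None,fx=2.75,fy=2.75,interpolation=cv2.INTER_CUBIC); c=cv2.convertScaleAbs(c,alpha=1.5)
cv2.imwrite('pics/topcrop.png',c)
hsv=cv2.cvtColor(p,cv2.COLOR_BGR2HSV)
print(hsv[260,250],hsv[190,280],hsv[120,250],hsv[300,250],hsv[260,360])
# plate mask
lab=cv2.cvtColor(p,cv2.COLOR_BGR2LAB).astype(int)
print(lab[260,250],lab[120,250],lab[300,250],lab[190,240])
E
```

```text
[90 23 76] [86 26 78] [ 30  30 118] [ 28  33 116] [ 32  30 111]
[ 81 126 127] [126 125 136] [123 126 136] [ 83 126 126]
```

View pics/topcrop.png

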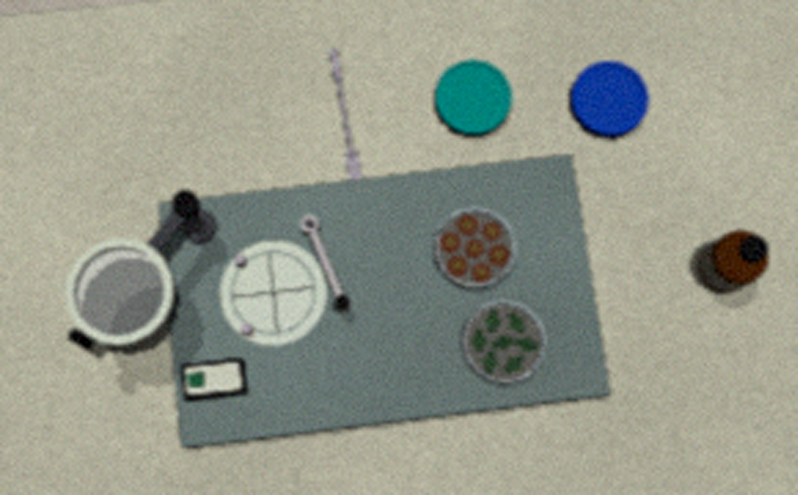

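The top view shows the orange dish at pixel (303,210), which fits the root dish. The green-leaf dish is at (313,244). The turquoise (302,155) and blue (351,156) look-alikes on the bench are not the target. The finger knob is near (254,230), the magnifier ring is at (174,227), and the rocker's green end is at (201,258).

Next I fit the stand pose.

Run:
```python
from h import *
p=cv2.imread('pics/top0.png')
# rectified image of plane z=20: world x 250..750, y -450..450?, 1px/mm
x0,y0=back('top',[[261,230]],20)[0][:2]; print('centre',x0,y0)
ext=350
W=np.float32([[x0-ext,y0-ext],[x0+ext,y0-ext],[x0+ext,y0+ext],[x0-ext,y0+ext]])
src=proj('top',np.c_[W,[20]*4]).astype(np.float32)
dst=np.float32([[ (y0+ext-w[1]), (x0+ext-w[0])] for w in W])
H=cv2.getPerspectiveTransform(src,dst)
r=cv2.warpPerspective(p,H,(2*ext,2*ext),flags=cv2.INTER_LINEAR)
b=cv2.GaussianBlur(r,(0,0),3)
lab=cv2.cvtColor(b,cv2.COLOR_BGR2LAB).astype(int)
m=((lab[...,2]<131)&(lab[...,0]<104)).astype(np.uint8)
m=cv2.morphologyEx(m,cv2.MORPH_OPEN,np.ones((15,15)));
n,l,s,c=cv2.connectedComponentsWithStats(m); i=1+np.argmax(s[1:,4]); m=(l==i).astype(np.uint8)
cs,_=cv2.findContours(m,0,2); k=max(cs,key=cv2.contourArea)
# edges by lines: fit 4 sides by RANSAC: use minAreaRect as start
rect=cv2.minAreaRect(k); print(rect)
cv2.drawContours(r,[k],-1,(0,0,255),1)
ctr=k.reshape(-1,2).astype(float)
wp=np.c_[x0+ext-ctr[:,1],y0+ext-ctr[:,0]]
from scipy.optimize import least_squares
def res(v):
    c,s=np.cos(v[2]),np.sin(v[2]); d=wp-v[:2]; lx=d[:,0]*c+d[:,1]*s; ly=-d[:,0]*s+d[:,1]*c
    ax=np.abs(lx)-140-v[3]; ay=np.abs(ly)-240-v[3]
    return np.maximum(ax,ay)
f=least_squares(res,[x0,y0,0.07,0],loss='soft_l1',f_scale=1); v=f.x; print(v,np.median(abs(f.fun)))
cc,ss=np.cos(v[2]),np.sin(v[2]);R=np.array([[cc,-ss],[ss,cc]])
def S(x,y):return R@[x,y]+v[:2]
g=lambda w:(int(round(y0+ext-w[1])),int(round(x0+ext-w[0])))
for q in [(-140,-240),(-140,240),(140,-240),(140,240),(20,120),(90,70),(105,195),(-70,195)]:
    cv2.drawMarker(r,g(S(*q)),(255,0,255),0,10,1)
cv2.imwrite('pics/rect.png',cv2.convertScaleAbs(r[100:600],alpha=1.5))
# mark and dish centres
print('mark fit',S(20,120))
hsv=cv2.cvtColor(p,cv2.COLOR_BGR2HSV)
o=((hsv[...,0]<15)&(hsv[...,1]>90)).astype(np.uint8); o[:,340:]=0;o[:190]=0;o[235:]=0;o[:,:280]=0
gr=((hsv[...,0]>40)&(hsv[...,0]<85)&(hsv[...,1]>60)).astype(np.uint8); gr[:,340:]=0;gr[:225]=0;gr[265:]=0;gr[:,:290]=0
for mm in(o,gr):
    ys,xs=np.nonzero(mm); (a,rr)=cv2.minEnclosingCircle(np.c_[xs,ys].astype(np.float32)); w=back('top',[a],30)[0]
    print(len(xs),a,rr,w, R.T@(w[:2]-v[:2]))
```

```text
centre 560.264589462996 -10.591070569920209
((367.7537536621094, 342.0093994140625), (284.0721740722656, 484.46270751953125), 88.91395568847656)
[ 5.65742708e+02 -3.36032517e+01  1.39631023e-02 -3.67618584e+00] 1.611159886090105
mark fit [584.06524093  86.66430339]
206 (302.20587158203125, 209.7941131591797) 12.521719932556152 [ 608.42578798 -144.0289382    30.        ] [  41.13708366 -111.01089079]
159 (312.2640380859375, 244.38763427734375) 11.846297264099121 [ 498.50523729 -161.42645227   30.        ] [ -69.01566706 -126.87192688]
```

View pics/rect.png

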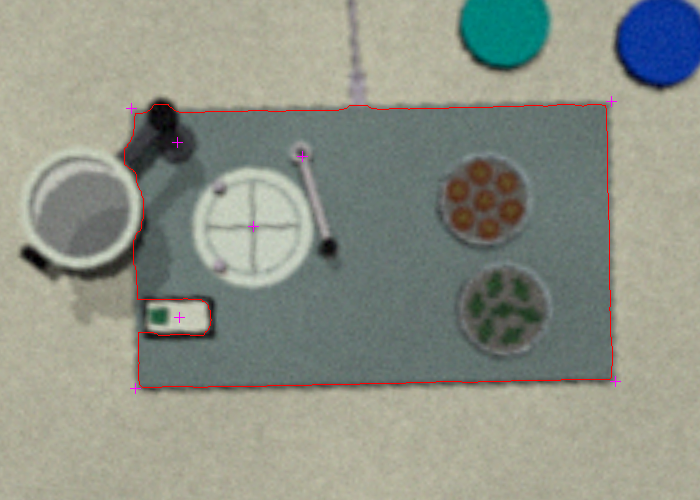

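```bash
cat >> h.py <<'E'
V=[565.74,-33.60,0.01396]
cc,ss=np.cos(V[2]),np.sin(V[2]);R2=np.array([[cc,-ss],[ss,cc]])
def S(x,y,z=None):
    w=R2@np.array([x,y],float)+V[:2]; return w if z is None else np.array([w[0],w[1],z])
def Si(w): return R2.T@(np.asarray(w)[:2]-V[:2])
def rot(yaw):  # tool down, tool y axis along stand-angle yaw
    a=yaw+V[2]; y=np.array([np.cos(a),np.sin(a),0]); z=np.array([0,0,-1.]); return np.c_[np.cross(y,z),y,z]
def say(*a):
    s=sensors.read_state(); print(*a,'t %.2f'%s['t'],'stand',Si(s['eef_pos']).round(1),'z %.1f'%s['eef_pos'][2],'F',s['force'].round(1),'w %.1f'%s['grip_width'])
E
python3 - <<'E'
from h import *
for nm,px,z,piv in [('fk',(254.4,229.8),74,(90,70)),('lk',(159.8,243.6),172,(105,195)),('lens',(174,227),139,(105,195)),('sw',(201.3,258.2),46,None),('mark',(230.3,226),20,None),('post',(198,195),147,None)]:
    s=Si(back('top',[px],z)[0]); print(nm,s, end=' ')
    if piv: d=s-piv; print(np.hypot(*d), 'ang from -x', np.arctan2(-d[1],-d[0]), np.arctan2(d[1],d[0])-np.arctan2(-75,-85))
    else: print()
# IK check
for a in np.arange(0.2,2.3,0.3):
    for k in (0,np.pi):
        q=ctrl.solve_ik(S(90-100*np.cos(a),70-100*np.sin(a),75),rot(a-np.pi/2+k)); print(round(a,1),k>0,None if q is None else np.round(q,2))
# depth-based cross-check: plate top z, dish tops
d=np.load('pics/top0.npy');c=optics.camera_params('top')
for u,v in[(270,260),(303,210),(313,244),(220,215)]:
    zc=np.median(d[v-2:v+3,u-2:u+3]); print((u,v),(c['R'].T@(np.linalg.inv(c['mtx'])@[u,v,1]*zc-c['t'])).round(1))
p=cv2.imread('pics/scene0.png');cv2.imwrite('pics/scenecrop.png',cv2.convertScaleAbs(cv2.resize(p[125:290,170:370],None,fx=3.6,fy=3.6,interpolation=cv2.INTER_CUBIC),alpha=1.4))
E
```

```text
fk [-10.27429346  43.44724865] 103.7303356486846 ang from -x 0.2588599484149758 -0.46411940498651516
lk [-32.52050223 305.58825324] 176.46996993049217 ang from -x -0.6772713525984219 4.882934601179674
lens [ 14.65353829 269.04032022] 116.80946948916791 ang from -x -0.6865278409666176 4.8736781128114774
sw [-72.72171365 211.25424765] 
mark [ 18.44517579 116.09454113] 
post [ 97.41640539 192.28390556] 
0.2 False [-0.13  0.39  1.73 -0.    1.03  1.23]
0.2 True [-0.13  0.39  1.73 -0.    1.03 -1.91]
0.5 False [-0.17  0.4   1.7  -0.    1.04  0.88]
0.5 True [-0.17  0.4   1.7  -0.    1.04 -2.26]
0.8 False [-0.21  0.44  1.65 -0.    1.05  0.55]
0.8 True [-0.21  0.44  1.65 -0.    1.05 -2.59]
1.1 False [-0.23  0.48  1.58 -0.    1.08  0.23]
1.1 True None
1.4 False [-0.23  0.53  1.5  -0.    1.11 -0.07]
1.4 True None
1.7 False [-0.22  0.59  1.42 -0.    1.14 -0.36]
1.7 True [-0.22  0.59  1.42 -0.    1.14  2.78]
2.0 False [-0.2   0.64  1.33 -0.    1.17 -0.64]
2.0 True [-0.2   0.64  1.33 -0.    1.17  2.5 ]
(270, 260) [465.7 -28.4  18. ]
(303, 210) [ 605.9 -145.4   39. ]
(313, 244) [ 498.4 -162.6   39.7]
(220, 215) [620.  111.4  22. ]
```

View pics/scenecrop.png

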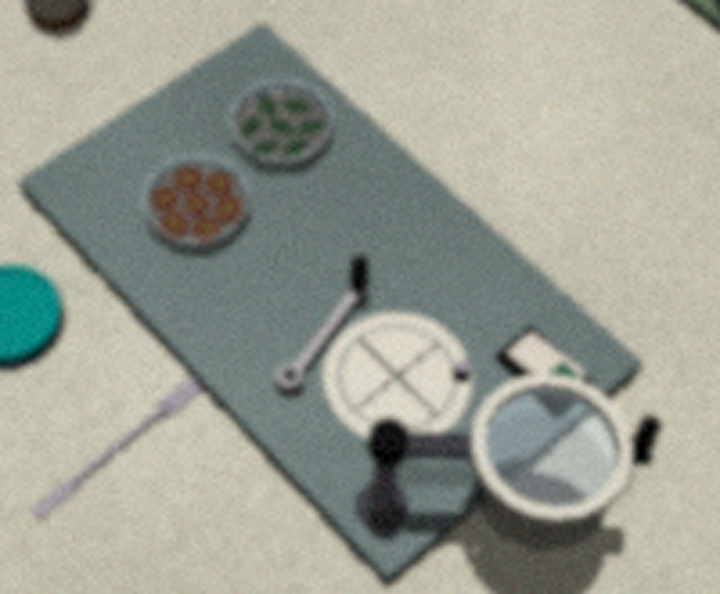

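Run:
```python
from h import *
ctrl.move_ptp(S(0,30,330),rot(0.26-np.pi/2)); ctrl.hold(0.2)
s=sensors.read_state(); p,d=optics.grab_frame('wrist'); say()
cp=optics.camera_params('wrist'); print(cp)
np.savez('pics/w1.npz',p=p,d=d,pos=s['eef_pos'],rot=s['eef_rot'],mtx=cp['mtx'],T=cp['T_tool_cam'])
cv2.imwrite('pics/w1.png',p[:,:,::-1])
```

```text
t 2.75 stand [-0.  30.6] z 330.0 F [ 0.  -0.9 -0. ] w 85.0
{'mtx': array([[279.57265511,   0.        , 251.32697748],
       [  0.        , 279.57265511, 194.6611011 ],
       [  0.        ,   0.        ,   1.        ]]), 'T_tool_cam': array([[ 1.15016785e-04, -9.57755868e-01, -2.87582483e-01,
         7.35475790e+01],
       [ 9.99999512e-01, -1.72161394e-04,  9.73304462e-04,
         5.10092200e-01],
       [-9.81698661e-04, -2.87582455e-01,  9.57755380e-01,
        -1.18454272e+02],
       [ 0.00000000e+00,  0.00000000e+00,  0.00000000e+00,
         1.00000000e+00]])}
```

View pics/w1.png

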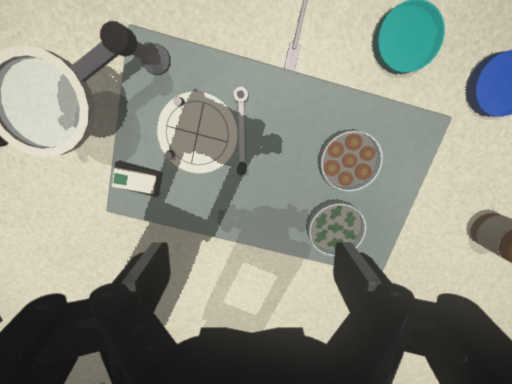

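The wrist view shows the mark cross at about (200,132), the finger pivot at (241,94), the knob at (241,169), the root dish at (351,160), the leaf dish at (337,229) and the green end at (121,179). I'll refine these on an enlarged crop.

Run:
```python
import cv2
p=cv2.imread('pics/w1.png'); c=cv2.resize(p[10:260,90:390],None,fx=2.6,fy=2.4,interpolation=cv2.INTER_CUBIC)
c=cv2.resize(p[60:250,95:395],(780,494),interpolation=cv2.INTER_CUBIC); cv2.imwrite('pics/w1c.png',c)
```

```text
(no output)
```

View pics/w1c.png

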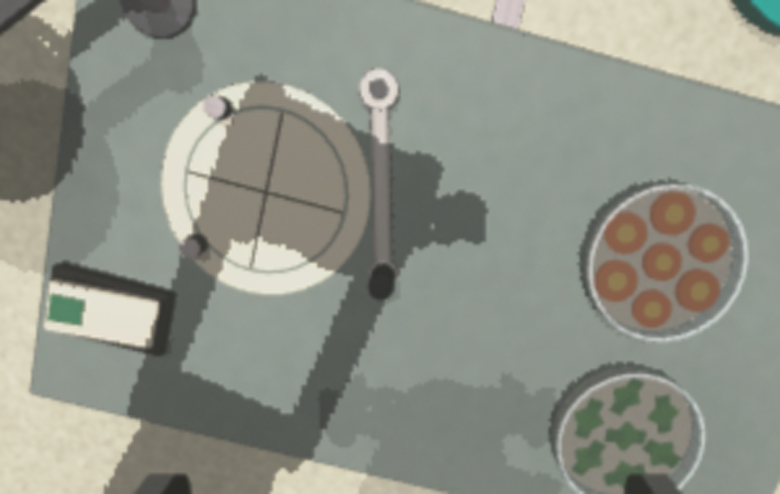

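```bash
cat >> h.py <<'E'
def wback(f,uv,z):
    g=np.load(f); T=g['T']; M=np.eye(4); M[:3,:3]=g['rot']; M[:3,3]=g['pos']; A=M@T
    r=A[:3,:3]@np.linalg.inv(g['mtx'])@np.array([uv[0],uv[1],1.]); C=A[:3,3]; return C+r*(z-C[2])/r[2]
E
python3 - <<'E'
from h import *
from scipy.optimize import least_squares
cr=lambda u,v:((u+.5)/2.6-.5+95,(v+.5)/2.6-.5+60)
P=[('mark',cr(266,190),20,(20,120)),('piv',cr(379,88),36,(90,70)),('stop+',cr(217,104),39,(59,153)),('stop-',cr(196,243),39,(-19,153)),('c1',(131.5,25),20,(140,240)),('c2',(450,117),20,(140,-240)),('c3',(107,211),20,(-140,240))]
W=[];L=[]
for n,u,z,l in P:
    w=wback('pics/w1.npz',u,z); W.append(w[:2]);L.append(l); print(n,w.round(1),'expected from V',S(*l).round(1))
W=np.array(W);L=np.array(L,float)
def res(v):
    c,s=np.cos(v[2]),np.sin(v[2]); return (L@np.array([[c,s],[-s,c]])+v[:2]-W).ravel()
f=least_squares(res,V,loss='soft_l1',f_scale=2); print(f.x, f.fun.reshape(-1,2).round(1))
v=f.x; c,s=np.cos(v[2]),np.sin(v[2])
for n,u,z in [('knob',cr(381,281),58),('root',cr(665,262),40),('leaf',cr(629,437),40),('green',cr(68,310),46)]:
    w=wback('pics/w1.npz',u,z)[:2]; l=np.array([[c,s],[-s,c]])@(w-v[:2]); print(n,w.round(1),l.round(1))
    if n=='knob': d=l-(90,70); print(np.hypot(*d),np.arctan2(-d[1],-d[0]))
E
```

```text
mark [583.6  86.   20. ] expected from V [584.1  86.7]
piv [654.1  37.   36. ] expected from V [654.8  37.6]
stop+ [622.7 117.9  39. ] expected from V [622.6 120.2]
stop- [546.7 114.5  39. ] expected from V [544.6 119.1]
c1 [699.  202.4  20. ] expected from V [702.4 208.3]
c2 [ 707.5 -268.7   20. ] expected from V [ 709.1 -271.6]
c3 [421.9 199.8  20. ] expected from V [422.4 204.4]
[ 5.65347011e+02 -3.61153166e+01  1.58783730e-02] [[-0.2 -1.8]
 [ 0.1 -1.7]
 [-0.8 -0.1]
 [-2.8  2.1]
 [ 2.5  3.7]
 [ 1.7 -5.2]
 [-0.4  1.8]]
knob [557.8   9. ] [-6.8 45.2]
99.92029150430814 0.25091401673564995
root [ 608.4 -143.2] [  41.4 -107.8]
leaf [ 502.3 -161.8] [ -65.1 -124.7]
green [491.  175.5] [-71.  212.8]
```

```bash
cat >> h.py <<'E'
V[:]=[565.5,-34.9,0.0149]
cc,ss=np.cos(V[2]),np.sin(V[2]);R2=np.array([[cc,-ss],[ss,cc]])
def fk(a,z,r=100): return S(90-r*np.cos(a),70-r*np.sin(a),z)
E
python3 - <<'E'
from h import *
ctrl.gripper_to(50)
ctrl.move_ptp(fk(0.25,130),rot(0.25-np.pi/2))
hit=ctrl.move_l(fk(0.25,66),vel=100,threshold=8); say('down',hit)
if not hit:
    ctrl.gripper_to(20,20); say('closed')
    for a in np.linspace(0.25,2.12,9)[1:]:
        h=ctrl.move_l(fk(a,66),rot(a-np.pi/2),vel=120,threshold=12)
        if h: say('hit',a); break
    say('end')
p,d=optics.grab_frame('scene'); cv2.imwrite('pics/s2.png',cv2.resize(p[125:290,170:370,::-1],None,fx=3.6,fy=3.6))
E
```

```text
down False t 4.80 stand [-6.2 45.2] z 66.6 F [-0.2 -0.1 -0.3] w 49.9
closed t 5.20 stand [-6.7 45.2] z 66.3 F [-0.1  0.4  0.4] w 19.7
end t 8.27 stand [141.3 -15.3] z 65.8 F [ 1.4  0.1 -0.4] w 20.3
```

View pics/s2.png

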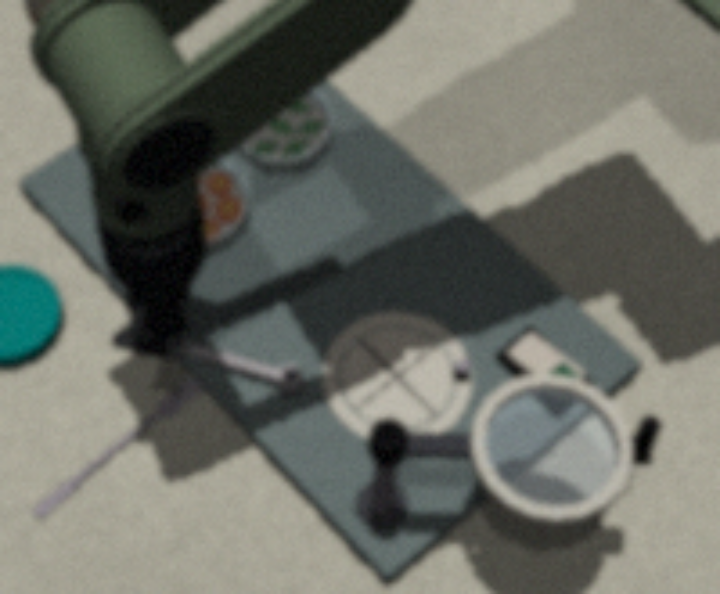

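Run:
```python
from h import *
e=sensors.read_state()['eef_pos']
ctrl.gripper_to(35)
ctrl.move_l([e[0],e[1],130],vel=200)
ctrl.move_ptp(S(41,-178,110),rot(0))
ctrl.gripper_to(60); say('above')
ctrl.move_l(S(41,-178,60),vel=150,threshold=8)
h=ctrl.move_l(S(41,-178,40),vel=25,threshold=4); say('touch',h)
e=sensors.read_state()['eef_pos']; z=e[2]+5
ctrl.move_l(S(41,-178,z),vel=50); say('lift')
h=ctrl.move_l(S(41,-145,z),vel=40,threshold=6); say('contact',h)
p,d=optics.grab_frame('wrist'); cv2.imwrite('pics/w3.png',p[:,:,::-1])
p,d=optics.grab_frame('scene'); cv2.imwrite('pics/s3.png',cv2.resize(p[125:290,170:370,::-1],None,fx=3.6,fy=3.6))
open('z.txt','w').write(str(z))
```

```text
above t 10.24 stand [  41.6 -177.1] z 110.1 F [ 0.7  0.8 -0.2] w 60.3
touch True t 11.48 stand [  40.5 -177.8] z 40.0 F [-0.4  0.3  4.6] w 60.0
lift t 11.76 stand [  41.1 -178.1] z 45.1 F [-0.3 -0.3 -0.4] w 59.8
contact False t 12.73 stand [  41.1 -145.1] z 45.1 F [-0.1  0.   0.8] w 59.9
```

View pics/w3.png

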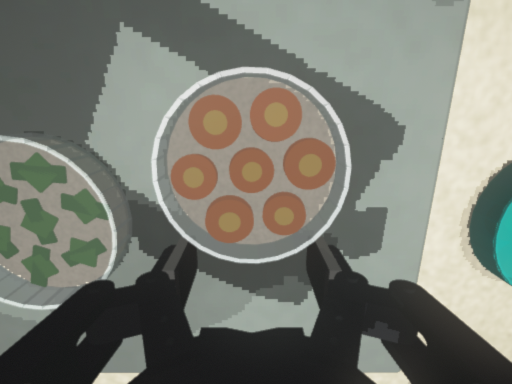

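View pics/s3.png

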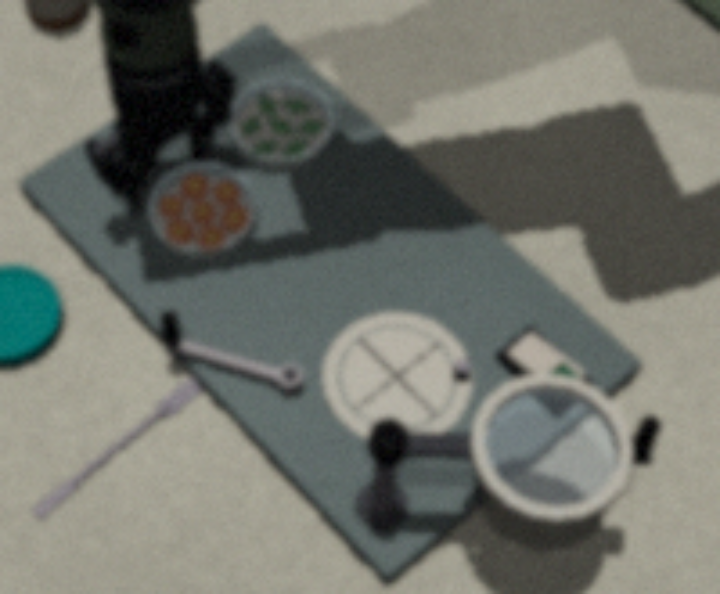

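The dish (wrist view (252,165)) sits centred in the two-tip cradle. The swing finger is open and the leaf dish is clear. Next I push.

Run:
```python
from h import *
z=float(open('z.txt').read())
h=ctrl.move_l(S(20,0,z),vel=70,threshold=10); say('diag',h)
h=ctrl.move_l(S(20,60,z),vel=60,threshold=10); say('str',h)
h=ctrl.move_l(S(20,90,z),vel=15,threshold=4); say('stop',h)
p,d=optics.grab_frame('wrist'); cv2.imwrite('pics/w4.png',p[:,:,::-1])
```

```text
diag False t 15.07 stand [20.  -0.2] z 45.0 F [ 0.1 -0.6 -0.2] w 60.0
str False t 16.23 stand [20.  59.8] z 45.0 F [ 0.7  0.2 -0.8] w 60.2
stop True t 17.38 stand [19.6 76. ] z 44.7 F [ 0.5 -1.3  1.5] w 60.1
```

View pics/w4.png

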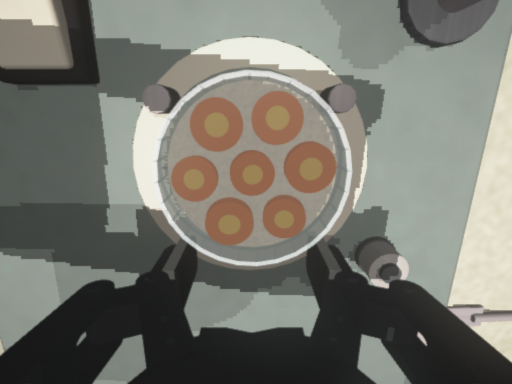

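Run:
```python
from h import *
z=float(open('z.txt').read())
ctrl.move_l(S(20,15,z),vel=120)
ctrl.move_l(S(20,15,150),vel=200)
a0=2.12
ctrl.move_ptp(fk(a0,140),rot(a0-np.pi/2)); ctrl.gripper_to(45)
h=ctrl.move_l(fk(a0,74),vel=120,threshold=8); say('down',h)
if not h:
    ctrl.gripper_to(20,20); say('closed')
    for a in np.linspace(a0,0.15,9)[1:]:
        h=ctrl.move_l(fk(a,74),rot(a-np.pi/2),vel=120,threshold=12)
        if h: say('hit',a); break
    for a in [0.08,0.03,-0.01,-0.05,-.08]:
        h=ctrl.move_l(fk(a,74),rot(a-np.pi/2),vel=25,threshold=2.5)
        if h: say('contact',a); break
    say('end')
p,d=optics.grab_frame('wrist'); cv2.imwrite('pics/w5.png',p[:,:,::-1])
```

```text
down False t 20.36 stand [142.6 -15.4] z 74.3 F [ 0.3 -0.2  0.5] w 45.1
closed t 20.73 stand [142.6 -15.4] z 74.8 F [ 0.  -0.5 -0. ] w 20.1
contact -0.05 t 25.23 stand [-9.9 72.9] z 73.8 F [ 0.9 -3.1  2.2] w 19.7
end t 25.23 stand [-9.9 72.9] z 73.8 F [ 0.9 -3.1  2.2] w 19.7
```

View pics/w5.png

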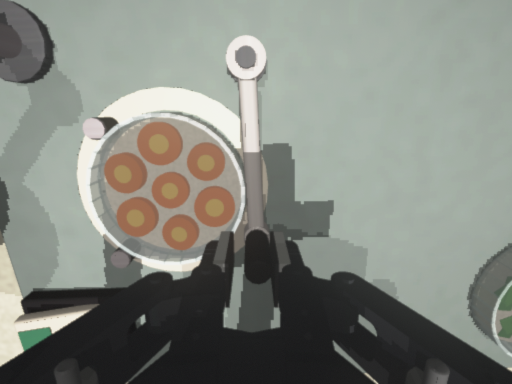

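```bash
cat >> h.py <<'E'
TH0=np.pi+np.arctan2(75,85)-np.pi/2
def lk(a,z,r=175):
    th=TH0+a; return S(105+r*np.cos(th),195+r*np.sin(th),z)
def lrot(a): return rot(TH0+a+np.pi/2-2*np.pi)
E
python3 - <<'E'
from h import *
ctrl.gripper_to(45)
e=sensors.read_state()['eef_pos']
ctrl.move_l([e[0],e[1],170],vel=200)
ctrl.move_l([e[0],e[1],260],vel=250)
ctrl.hold(.05)
s=sensors.read_state(); p,d=optics.grab_frame('wrist'); cp=optics.camera_params('wrist')
np.savez('pics/w6.npz',p=p,d=d,pos=s['eef_pos'],rot=s['eef_rot'],mtx=cp['mtx'],T=cp['T_tool_cam'])
cv2.imwrite('pics/w6.png',p[:,:,::-1])
for a in np.linspace(.165,1.65,5): print(ctrl.solve_ik(lk(a,175),lrot(a)))
ctrl.move_ptp(lk(0.165,270,),lrot(.165)); ctrl.hold(.1); say()
s=sensors.read_state(); p,d=optics.grab_frame('wrist')
np.savez('pics/w7.npz',p=p,d=d,pos=s['eef_pos'],rot=s['eef_rot'],mtx=cp['mtx'],T=cp['T_tool_cam'])
cv2.imwrite('pics/w7.png',p[:,:,::-1])
E
```

```text
[ 3.25679183e-01  3.24162704e-01  1.57006006e+00 -4.44089210e-16
  1.24736989e+00  2.56439248e+00]
[ 2.42975347e-01  2.21997379e-01  1.70069321e+00 -4.44089210e-16
  1.21890207e+00  2.11043865e+00]
[ 1.24547224e-01  1.63865657e-01  1.77048113e+00 -4.44089210e-16
  1.20724587e+00  1.62076052e+00]
[-3.70592636e-05  1.67858170e-01  1.76579687e+00 -4.44089210e-16
  1.20793761e+00  1.12492624e+00]
[-9.56412580e-02  2.32575680e-01  1.68763236e+00 -4.44089210e-16
  1.22138461e+00  6.58072042e-01]
t 27.97 stand [-30.6 304.1] z 269.3 F [-0.4 -0.  -0.3] w 45.0
```

View pics/w6.png

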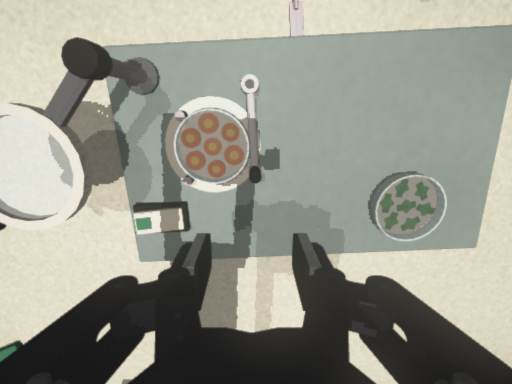

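View pics/w7.png

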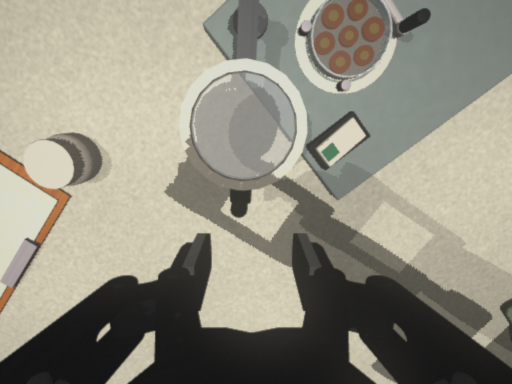

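Run:
```python
from h import *
for uv,z in [((239,209),174),((243.5,125),132)]:
    l=Si(wback('pics/w7.npz',uv,z)); d=l-(105,195); print(l.round(1),np.hypot(*d).round(1),np.arctan2(d[1],d[0])-TH0)
# expected stand pixel of closed finger state: dish centre and knob in w6
for uv,z in [((212,146),40),((255,174),74),((249.5,84),36),((181,115),39),((188,180),39)]: print(Si(wback('pics/w6.npz',uv,z)).round(1))
```

```text
[-26.7 313. ] 176.8 0.11743315629811901
[ 21. 270.] 112.6 0.11886917965068289
[ 21.5 118.3]
[-7.1 68.6]
[88.8 70.5]
[ 58.5 151.3]
[-19.1 151.6]
```

Run:
```python
from h import *
a0=0.12
ctrl.move_l(lk(a0,215),lrot(a0),vel=150)
h=ctrl.move_l(lk(a0,173),vel=100,threshold=8); say('down',h)
if not h:
    ctrl.gripper_to(20,20)
    for a in np.linspace(a0,1.588,8)[1:]:
        h=ctrl.move_l(lk(a,173),lrot(a),vel=130,threshold=12)
        if h: say('hit',a); break
    ctrl.hold(.2); say('end')
    ctrl.gripper_to(45); e=sensors.read_state()['eef_pos']
    ctrl.move_l([e[0],e[1],260],vel=200); ctrl.hold(.05)
s=sensors.read_state(); p,d=optics.grab_frame('wrist'); cp=optics.camera_params('wrist')
np.savez('pics/w8.npz',p=p,d=d,pos=s['eef_pos'],rot=s['eef_rot'],mtx=cp['mtx'],T=cp['T_tool_cam'])
cv2.imwrite('pics/w8.png',p[:,:,::-1])
```

```text
down False t 29.10 stand [-25.4 311.5] z 173.3 F [ 0.   0.2 -0.1] w 45.4
end t 32.70 stand [-24.8  77.9] z 172.9 F [-0.1 -0.1 -0.2] w 20.1
```

View pics/w8.png

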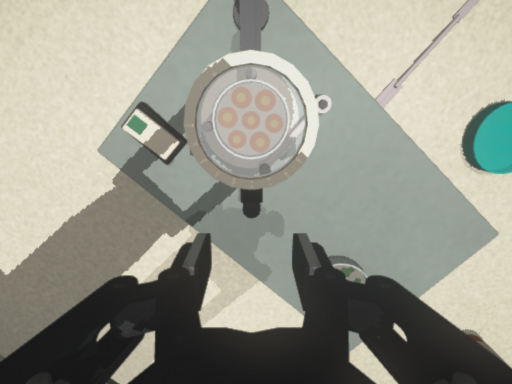

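Run:
```python
from h import *
l=Si(wback('pics/w8.npz',(251,120),132)); d=l-(105,195); print('lens',l.round(1),np.hypot(*d),np.arctan2(d[1],d[0])%(2*np.pi)-TH0)
ctrl.gripper_to(0)
ctrl.move_ptp(S(-70,217,200),rot(0))
ctrl.move_l(S(-70,217,85),vel=150,threshold=8); say('above')
h=ctrl.move_l(S(-70,217,58),vel=20,threshold=14); say('press',h)
e=sensors.read_state()['eef_pos']
ctrl.move_l(S(-70,217,220),vel=150); say('up')
ctrl.move_ptp(S(-60,130,330),rot(0)); ctrl.hold(.05)
s=sensors.read_state(); p,d=optics.grab_frame('wrist'); cp=optics.camera_params('wrist')
np.savez('pics/w9.npz',p=p,d=d,pos=s['eef_pos'],rot=s['eef_rot'],mtx=cp['mtx'],T=cp['T_tool_cam'])
cv2.imwrite('pics/w9.png',p[:,:,::-1])
p,d=optics.grab_frame('scene'); cv2.imwrite('pics/s9.png',cv2.resize(p[125:290,170:370,::-1],None,fx=3.6,fy=3.6))
```

```text
lens [ 23.1 121. ] 110.36183263652187 1.5825105626198979
above t 35.85 stand [-68.8 216.8] z 86.0 F [ 0.2 -0.4  0.3] w -0.5
press True t 36.90 stand [-69.7 218.3] z 63.4 F [-2.4  0.   6.1] w 0.1
up t 38.10 stand [-70.9 216.8] z 218.7 F [-0.2  0.4 -0.9] w 0.1
```

View pics/w9.png

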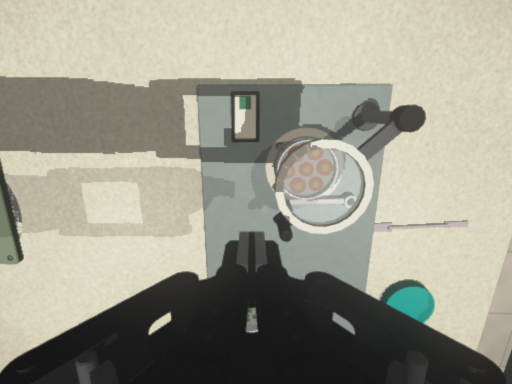

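View pics/s9.png

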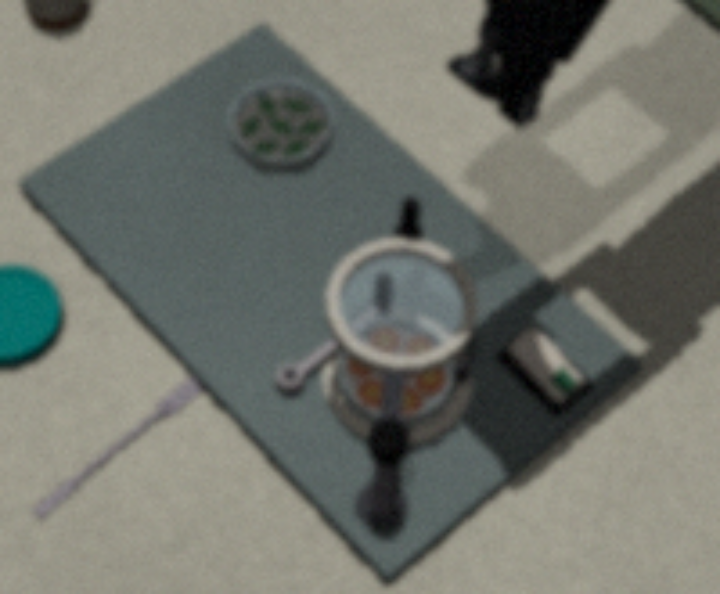

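Run:
```python
from h import *
def hts(f,ys):
    g=np.load(f); T=g['T']; M=np.eye(4); M[:3,:3]=g['rot']; M[:3,3]=g['pos']; A=M@T
    d=g['d']; v,u=np.mgrid[:384,:512]; P=(np.linalg.inv(g['mtx'])@np.stack([u.ravel(),v.ravel(),np.ones(u.size)]))*d.ravel()
    W=(A[:3,:3]@P).T+A[:3,3]; ok=d.ravel()>0
    L=(W[:,:2]-V[:2])@R2
    return [ (y, round(float(np.median(W[(abs(L[:,0]+70)<8)&(abs(L[:,1]-y)<3)&ok&(W[:,2]<80),2])),1)) for y in ys]
ys=[150,170,180,190,195,200,210,216,221]
for f in['w1','w6','w8','w9']: print(f,hts(f'pics/{f}.npz',ys))
p=np.load('pics/w9.npz')['p'][:,:,::-1]; cv2.imwrite('pics/w9c.png',cv2.resize(p[75:245,190:400],None,fx=3.5,fy=3.5,interpolation=cv2.INTER_CUBIC))
```

```text
w1 [(150, 20.8), (170, 37.5), (180, 39.3), (190, 41.3), (195, 42.1), (200, 43.3), (210, 45.9), (216, 46.9), (221, 47.4)]
w6 [(150, 20.9), (170, 37.4), (180, 39.4), (190, 41.5), (195, 42.2), (200, 43.4), (210, 45.7), (216, 47.0), (221, 47.6)]
w8 [(150, 21.0), (170, 37.5), (180, 39.7), (190, 41.5), (195, 42.6), (200, 43.3), (210, 45.9), (216, 47.1), (221, 47.9)]
w9 [(150, 20.8), (170, 47.6), (180, 45.7), (190, 43.3), (195, 42.8), (200, 41.6), (210, 39.9), (216, 38.9), (221, 37.7)]
```

View pics/w9c.png

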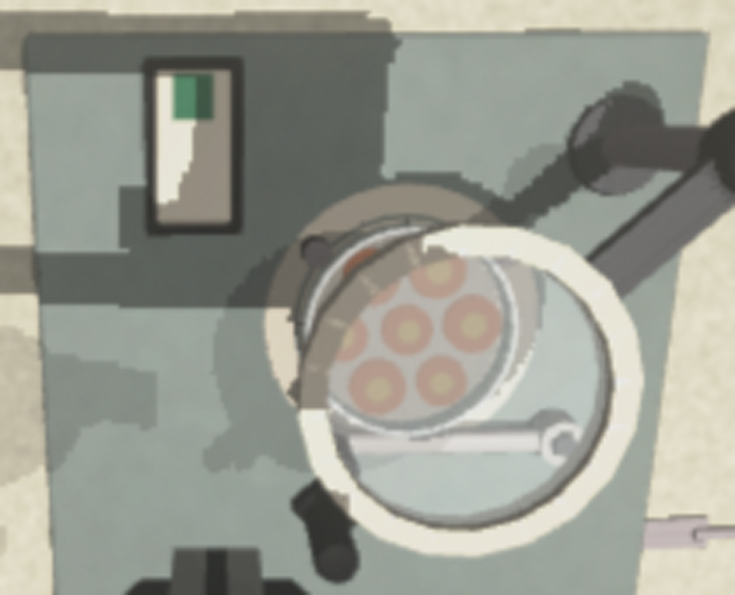

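Run:
```python
from h import *
print(ctrl.finish_job()); say()
```

```text
the job is handed in; nothing more can be done
None
the job is handed in; nothing more can be done
```

I completed every step of the task and handed the job in at about 39 s on the robot's clock. `ctrl.finish_job()` gave no verdict, so what follows rests on my own last checks.

**What I did**
- **Finger open:** I swung it from about 0.25 to 2.1 rad.
- **Dish onto the mark:** I pushed the root dish along the plate with two parted fingertips until the force stop tripped. The wrist picture showed it against both stops.
- **Finger closed:** I swung it back until it met the dish, with about 3 N of contact.
- **Magnifier and lamp:** I swung the lens over the dish and pressed down the green end of the rocker.

**What the last checks showed**
- **Dish:** its centre measured (21.5, 118.3) mm in the stand frame, against the mark at (20, 120). The stop caps measured 1.6 mm short in y in the same picture, so most of the y difference is calibration error. I took this before the magnifier and lamp steps. The final wrist picture still shows the dish in place with the finger against it, but I did not measure it again.
- **Lens:** its centre measured (23, 121) mm, about 3 mm from the mark, at an arm angle of about 1.58 rad.
- **Rocker:** the height profile along it changed from sloping up to sloping down, a turn of about 0.4 rad, so it is fully on.
- **Things to leave alone:** the leaf dish and spatula look unmoved in the last pictures. The bottle and jar were not fully in view at the end, but the arm never came near them.

**What disagreed**
- **Stand position:** the overhead and wrist cameras differed by 2–5 mm at the stops and plate corners. I used an average, and relied on contact forces to seat the dish and close the finger.
- **Magnifier start angle:** the overhead view put it near 0.17 rad. A closer wrist view gave 0.12 rad, and I used that.

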